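Set the blue glass block on the display easel

ROBOT

A 6-joint arm with a two-finger parallel gripper is mounted at the origin on the work surface. World frame = base frame: x ahead of the robot, y to its left, z up, the work surface at z = 0. Lengths are in mm, angles in rad, forces in N, time in s.
With the tool pointing down it reaches from about 275 to 1000 mm from the base axis. Payload 8.4 kg.
Tool frame: the origin (TCP) lies midway between the tips of the shut fingers; the grasp point (between the pads) lies 19 mm behind it; z points along the fingers, y is the direction in which the jaws open and shut (so a half turn about z gives the same grasp; the last joint's range is limited). The gripper opens to 85 mm and grips with 20 to 120 N. Pads are 22 mm wide; open, the fingers measure 114 mm over their backs; the gripper's body (76 mm by 85 mm) begins 54 mm behind the grasp point. The pads swing forward as they close: fully open they stand 13 mm farther back than shut.
Start: joints at [-1.274, 0.353, 1.633, -0, 1.155, -0.002], TCP at [183.982, -597.309, 231.281] pointing down, gripper open.
Joint ranges: [-2.63, 2.63], [-0.92, 2.1], [0.06, 2.66], [-1.3, 4.44], [0, 2.69], [-3.02, 3.02]. Speed limits (rad/s): [2.22, 2.22, 2.79, 3.14, 3.14, 3.14].

INTERFACE

Orientations are given as [roll, pitch, yaw] about the fixed x, y, z axes, in that order (R = Rz(yaw) Ry(pitch) Rx(roll)).
In Python, from rig import r gives the robot as it stands.
- The arm moves only by the tool play_rows, never from a script. Its argument "moves" is a list of rows, each a list of 3 entries, a list of its own where there are three numbers: the turn, a rotation vector about the tool's x, y, z in degrees, then the shift along the tool's x, y, z in mm, then the opening, from 0 (shut) to 1 (fully open). A call has 1 to 20 rows; each row is the pose to reach, as a shift and turn from the pose measured when the call began, along the tool's axes at that moment; what a row does not reach only later rows make up. A row lasts 1/10 s, in which the tool goes at most 50 mm and 8.59 degrees, less where a joint would pass 70% of its speed; a pose out of reach is approached as far as the arm can. A call with a gripper value outside its range is refused whole. The fingers move at their own pace and stop on an object; "newtons" is the grip in N (left out, the last holds). Time passes only in rows, so rows that repeat a pose let the fingers close. It gives the time, the measured TCP pose, the force and the opening at its end, in the units of the state.
- r.sense(): the state, without advancing time (a new reading comes with each control period).
- r.grab_frame(name): name is "side" or "top" or "wrist"; returns a dict with "color" (400x640x3 uint8, red, green, blue), "K" (3x3 intrinsics, pixels), "rvec" (rotation vector, rad) and "tvec" (3), from world to camera coordinates, as OpenCV has them; the wrist camera has in their place "T_tool_cam" (4x4, takes a point from camera to tool coordinates, whose origin is the TCP and whose axes are the flange's). Camera axes: x right, y down, z forward; pixel columns grow to the right and rows downward; lengths in mm; the calibration is good to about 2 mm. A picture is of the moment at which its call begins: read the wrist's pose just before it. There is no depth.
- r.sign_off(): hands the job in, once; it reports no verdict.
Trained networks look in a picture, given as the dict that the camera call returned (one of the last four; its "shot" number tells which), for a name from the list of things; names that differ only in an ending like _2 or _b are one class to them, and where a whole thing is asked for, a point or a joint stands for the part that bears it (a point fixed in the world has none). Each returns a list of dicts, best first, with "conf" (0 to 1); they miss things now and then, are a little off and sometimes report something else, mostly with a low value. They report only what shows in the picture. A call takes as long as a camera call. They do not tell look-alikes from the thing itself.
- r.silhouettes(picture, name): "mask" (400x640 bool, what is visible of it) and "location" ([column, row] in pixels, amid what is visible of it).
The state is a dict: "clock": time; "qpos": joint angles; "qvel": joint speeds; "joint_efforts": joint torques, N m; "eef_pos": TCP position; "tcp_rot": TCP orientation; "contact_force": force on the tool from outside, world axes, zero at the start; "wrist_torque": the same for the moment, N m; "opening": opening from 0.0 (shut) to 1.0 (fully open).
Only numpy, scipy, OpenCV 4.12 (cv2) and the standard library are available. Lean on these libraries where they do the work, as an engineer would, in place of code of your own. Each camera call takes 0.05 s, during which the arm holds its last target.

TASK

Stand the blue glass block on the narrow ledge of the wooden easel, in the middle, square to it and with the flower facing out of the easel's open front, setting it down without a drop, and let go so that it stands by itself. Then push it near its top so that it tips back and rests against the sloping bed, foot still on the ledge and flower showing. Do not disturb the amber block, the jar of rods, the dish or the vase.

Things in the scene. Friction and masses are not known exactly. Their poses are not given: they have to be found in the camera images.
- blue_glass: solid block of dark blue cast glass, 60 wide (its y) x 34 thick (its x) x 130 tall (its z) mm, 0.5 to 0.85 kg, standing upright at the start. Origin: centre of its underside; z runs up through it. A white flower drawn flat on one broad face marks its front: that face looks along the block's +x.
- blue_glass_flower (a point): centre of the flower on the blue block's front face: 17 mm in front (+x) of its mid-plane, 75 mm above its underside.
- blue_glass_top (a point): centre of the blue block's top face, 130 mm above its origin.
- easel: wooden display easel, fixed to the bench, 110 mm wide (its y), open front along its +x. Base board 30 mm high, from 52 mm in front of to 95 mm behind the origin. Felt bed (110 wide, 125 long) rises from the board's top at x = 0, leaning back 30 degrees from upright towards -x; its top edge is at x = -63, z = 138 mm. Origin: on the bench under the foot line of the bed, mid-width.
- easel_ledge (a point): point on the easel's flat ledge, 30 mm above the bench, mid-width, 23 mm in front of the bed's foot line. The ledge runs from the foot line (easel x = 0) to a brass lip at x = 46 to 52 mm that stands 5 mm above it: 46 mm clear depth for the 34 mm block. Block standing with its back at the foot line: block origin at easel x = 17, z = 30 mm.
- easel_bed (a point): centre of the bed's surface, easel x = -31, z = 84 mm. The upright block tips by itself once leant back about 15 degrees and comes to rest on the bed 25 to 30 degrees from upright; felt and ledge hold its foot. Flush on the bed, the block's origin is at about easel x = 15, z = 38 mm.
- amber_glass: solid block of amber cast glass, 60 wide (its y) x 34 thick (its x) x 130 tall (its z) mm, 0.5 to 0.85 kg, standing upright at the start. Origin: centre of its underside; z runs up through it. A white flower drawn flat on one broad face marks its front: that face looks along the block's +x. Leave it alone.
- rod_jar: clear jar, 84 mm across and 90 mm tall, with glass rods that reach 180 mm high. Origin: centre of its underside. Leave it alone.
- dish: low blue bowl, 100 mm across, 35 mm tall. Origin: centre of its underside. Leave it alone.
- vase: green glass vase, 80 mm across and 120 mm tall. Origin: centre of its underside. Leave it alone.
There are look-alikes about, which are no part of the job. What is meant by the blue_glass is not turquoise, and is the smaller of those in its own colour. Of the things that look like the easel, the largest one is meant.

How it is judged:
By the outcome, as a careful person would: the job done as asked, in the order asked, and still so for the second after the job is handed in, with the robot touching nothing.
It also fails if it takes over 58 s, if anything falls off the work surface, if the arm or the gripper's body presses on something with over 40 N, if the wrist force passes 120 N, or if a joint passes its speed limit or range.

## Working session

There is one attempt and no reset: what is moved stays moved. The work goes in short steps, Python scripts to look and compute and a tool call to move; the robot and the scene stay as the last step left them, time stands still between calls to the robot, and variables do not carry over. Pictures are saved under pics/ and viewed, and the job is handed in when it is done.

Besides the shell and the picture viewer there is one more tool, called after "Emit:" in YAML: its name, and indented under it one key for each argument. play_rows: Moves the arm, as the interface text tells. Its arguments: {"type":"object","properties":{"moves":{"type":"array"},"newtons":{"type":"number"}},"required":["moves"]}

```bash
ls; mkdir -p pics; python3 - <<'E'
from rig import r
import cv2,pickle
s=r.sense();print({k:s[k] for k in ['clock','eef_pos','tcp_rot','contact_force','opening']})
fs={}
for n in ['side','top','wrist']:
    f=r.grab_frame(n);fs[n]=f
    cv2.imwrite(f'pics/a_{n}.png',f['color'][:,:,::-1])
    for nm in (['blue_glass','easel','amber_glass','rod_jar'] if n!='wrist' else []):
        for d in r.silhouettes(f,nm): print(n,nm,round(d['conf'],2),d['location'],d['mask'].sum())
    print(n,{k:(v.tolist() if hasattr(v,'tolist') else v) for k,v in f.items() if k!='color'})
pickle.dump(fs,open('a.pkl','wb'))
E
```

```text
pics
{'clock': 0.0, 'eef_pos': array([ 183.83646365, -596.82919164,  230.5429822 ]), 'tcp_rot': array([-3.14016091e+00,  2.47023600e-05,  2.98820730e-01]), 'contact_force': array([-0.61005961,  0.21899566, -0.32223496]), 'opening': 0.9993793208890123}
side blue_glass 0.9 [309.5, 300.0] 1685
side blue_glass 0.73 [259.1, 324.8] 6505
side blue_glass 0.65 [368.9, 278.1] 1258
side easel 0.85 [391.9, 200.0] 975
side easel 0.84 [410.9, 261.6] 1444
side easel 0.48 [308.1, 300.0] 1550
side amber_glass 0.9 [421.6, 171.5] 614
side rod_jar 0.86 [356.0, 153.1] 1116
side {'K': [[434.6475431994852, 0.0, 325.06729082580097], [0.0, 434.6475431994852, 194.7757200452072], [0.0, 0.0, 1.0]], 'rvec': [0.6588405986925391, -2.4380331432949665, 1.4330081647618078], 'tvec': [527.7994562114242, 255.00206373903674, 827.326233418686], 'shot': 1}
top blue_glass 0.96 [209.1, 243.6] 680
top blue_glass 0.93 [148.2, 234.1] 1417
top blue_glass 0.64 [252.1, 268.0] 546
top easel 0.88 [333.3, 209.7] 2739
top easel 0.6 [406.7, 226.0] 1250
top amber_glass 0.96 [468.2, 243.5] 623
top rod_jar 0.79 [472.8, 148.5] 1386
top {'K': [[483.6004607561067, 0.0, 316.4253322316308], [0.0, 483.6004607561067, 202.1648788109393], [0.0, 0.0, 1.0]], 'rvec': [2.1358970890018214, -2.1536365067515773, 0.1407209117422202], 'tvec': [26.222296754156066, 581.9753370300791, 1155.804067333691], 'shot': 2}
wrist {'K': [[343.33092526203785, 0.0, 321.30109914503936], [0.0, 343.33092526203785, 201.92387577909327], [0.0, 0.0, 1.0]], 'T_tool_cam': [[-0.00024061490784875223, -0.9606394800944018, -0.2777980046516216, 70.88511320208774], [0.9999999409561211, -0.00016298892778766143, -0.00030252663224205256, -0.08066407635898276], [0.0002453410277919896, -0.27779806104176774, 0.960639462592087, -142.70378666630282], [0.0, 0.0, 0.0, 1.0]], 'shot': 3}
```

View pics/a_side.png

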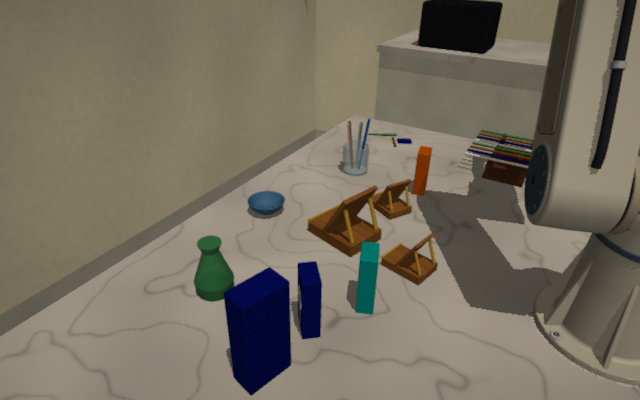

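View pics/a_top.png

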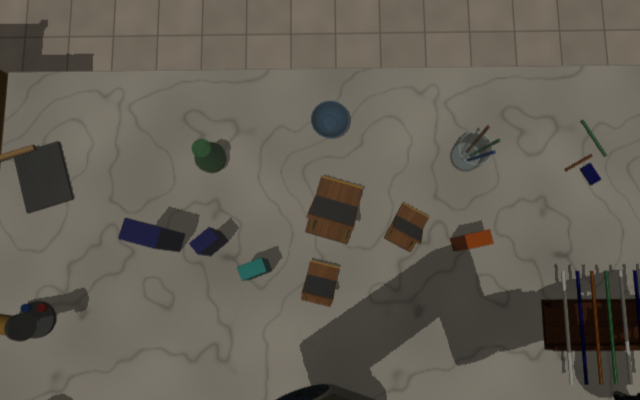

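View pics/a_wrist.png

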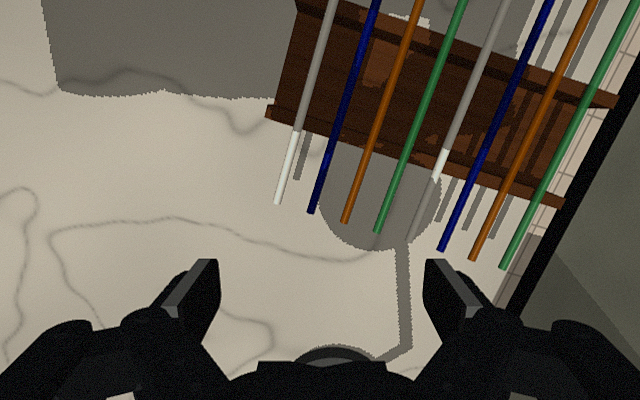

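```bash
cat > h.py <<'E'
import numpy as np,cv2
from scipy.optimize import minimize
from scipy.spatial.transform import Rotation as R
def proj(f,P,Twc=None):
    P=np.asarray(P,float).reshape(-1,3)
    if 'rvec' in f: return cv2.projectPoints(P,np.array(f['rvec'],float),np.array(f['tvec'],float),np.array(f['K']),None)[0].reshape(-1,2)
    M=np.linalg.inv(Twc); C=P@M[:3,:3].T+M[:3,3]; p=C@np.array(f['K']).T; return p[:,:2]/p[:,2:]
def twc(s,f):
    T=np.eye(4);T[:3,:3]=R.from_euler('xyz',s['tcp_rot']).as_matrix();T[:3,3]=s['eef_pos'];return T@np.array(f['T_tool_cam'])
def cen(f):
    Rm=cv2.Rodrigues(np.array(f['rvec'],float))[0];return -Rm.T@np.array(f['tvec'],float)
def ray(f,uv,z,Twc=None):
    if 'rvec' in f:
        Rm=cv2.Rodrigues(np.array(f['rvec'],float))[0];c=-Rm.T@np.array(f['tvec'],float);Rw=Rm.T
    else: Rw=Twc[:3,:3];c=Twc[:3,3]
    d=Rw@np.linalg.inv(np.array(f['K']))@np.array([uv[0],uv[1],1.]);return c+d*(z-c[2])/d[2]
box=np.array([[a*17,b*30,c] for a in(-1,1) for b in(-1,1) for c in(0,130)],float)
def place(P,p,z=0):
    c,s=np.cos(p[2]),np.sin(p[2]);return P@np.array([[c,s,0],[-s,c,0],[0,0,1]])+[p[0],p[1],z]
def hullmask(f,P,T=None,sc=4):
    m=np.zeros((400*sc//1,640*sc),np.uint8);u=proj(f,P,T);h=cv2.convexHull(((u+.5)*sc).astype(np.float32)).astype(np.int32)
    cv2.fillConvexPoly(m,h,1);return m>0
E
python3 - <<'E'
import pickle;from h import *
fs=pickle.load(open('a.pkl','rb'))
for n in('side','top'):print(n,cen(fs[n]))
for n,uv in [('top',(209,243)),('top',(333,210)),('top',(406,226)),('top',(321,283)),('top',(468,243)),('top',(330,120)),('top',(252,268)),('top',(210,155))]:print(uv,ray(fs[n],uv,100),ray(fs[n],uv,30))
im=fs['top']['color'][100:320,90:500];cv2.imwrite('pics/b_top.png',cv2.resize(im[70:,80:,::-1],None,fx=2.4,fy=2.4,interpolation=3))
im=fs['side']['color'][170:400,190:450];cv2.imwrite('pics/b_side.png',cv2.resize(im[:,:,::-1],None,fx=2.5,fy=2.5,interpolation=3))
E
```

```text
side [179.14299235 784.72853425 616.58408253]
top [ 415.28578646   11.51489442 1225.83484475]
(209, 243) [480.06971733 271.76792225 100.        ] [484.09772835 287.94943593  30.        ]
(333, 210) [554.94528004 -17.81169724 100.        ] [563.62876022 -19.63510981  30.        ]
(406, 226) [ 515.87930809 -187.44076277  100.        ] [ 522.13381917 -199.8110461    30.        ]
(321, 283) [386.26268924  11.83413261 100.        ] [384.45814676  11.85398159  30.        ]
(468, 243) [ 475.17792658 -329.50413351  100.        ] [ 478.90178522 -350.70736066   30.        ]
(330, 120) [773.35456061 -13.2947483  100.        ] [795.61787419 -14.83731469  30.        ]
(252, 268) [421.6190962  170.89024472 100.        ] [422.01287659 180.79957962  30.        ]
(210, 155) [689.8973458  274.28704903 100.        ] [706.97161672 290.62519215  30.        ]
```

View pics/b_top.png

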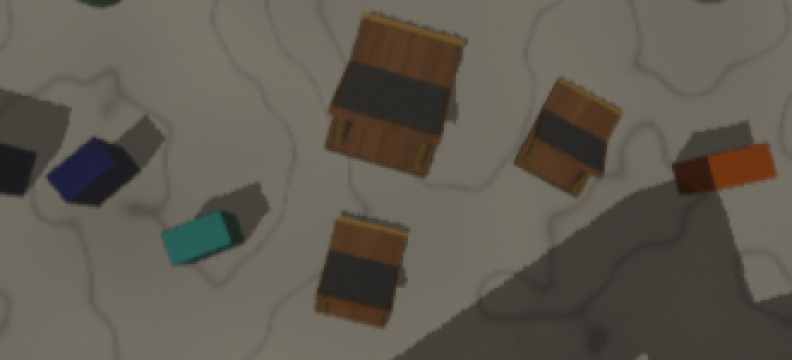

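View pics/b_side.png

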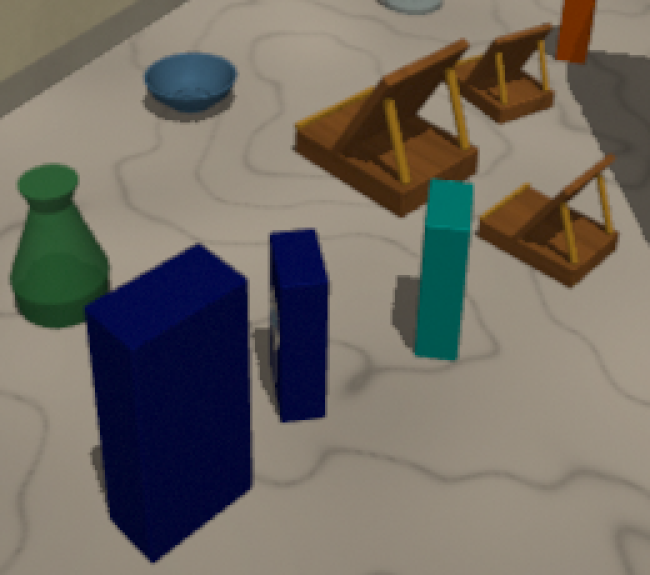

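```bash
cat > fit.py <<'E'
from h import *
def iou(m,h):
    return (m&h).sum()/(m|h).sum()
def up(m,sc=4): return cv2.resize(m.astype(np.uint8),None,fx=sc,fy=sc,interpolation=0)>0
def fitblock(views,x0,bounds=None):
    # views: list of (f,mask,T)
    U=[up(m) for _,m,_ in views]
    def cost(p): return -sum(iou(u,hullmask(f,place(box,p),T)) for (f,_,T),u in zip(views,U))
    best=None
    for yaw in np.arange(0,np.pi,np.pi/8) if len(x0)==2 else [x0[2]]:
        q=minimize(cost,[x0[0],x0[1],yaw],method='Nelder-Mead',options=dict(initial_simplex=np.array([[x0[0],x0[1],yaw],[x0[0]+8,x0[1],yaw],[x0[0],x0[1]+8,yaw],[x0[0],x0[1],yaw+.2]]),maxiter=80,xatol=.05,fatol=1e-4))
        if best is None or q.fun<best.fun:best=q
    return best
E
python3 - <<'E'
from fit import *;import pickle
from rig import r
fs={};ms={}
for n in('side','top'):
    f=r.grab_frame(n);fs[n]=f
    for nm,loc in (('blue_glass',dict(side=(309.5,300),top=(209,243))),('easel',dict(side=(345,218),top=(333,210)))):
        L=[d for d in r.silhouettes(f,nm)]
        d=min(L,key=lambda d:np.hypot(*(np.array(d['location'])-loc[n])));ms[n,nm]=d['mask'];print(n,nm,d['conf'],d['location'],d['mask'].sum(),[x['location'] for x in L])
pickle.dump((fs,ms),open('b.pkl','wb'))
V=[(fs[n],ms[n,'blue_glass'],None) for n in fs]
q=fitblock(V,[480,272]);print(q.x,np.degrees(q.x[2]),q.fun)
for v in V:
    qq=fitblock([v],list(q.x));print(qq.x,np.degrees(qq.x[2]),qq.fun)
for n in fs:
    im=cv2.resize(fs[n]['color'][:,:,::-1],None,fx=4,fy=4,interpolation=0)
    u=((proj(fs[n],place(box,q.x))+.5)*4).astype(int)
    for a in range(8):
        for b in range(a):
            if bin(a^b).count('1')==1: cv2.line(im,tuple(map(int,u[a])),tuple(map(int,u[b])),(0,255,0),1)
    x,y=(u.mean(0)).astype(int);im=im[max(0,y-260):y+260,max(0,x-300):x+300]
    if n=='side': a=im
    else: a=np.hstack([a[:,:390],im[:,100:500]][:2]) if a.shape[0]==im.shape[0] else a
cv2.imwrite('pics/c.png',a)
E
```

```text
side blue_glass 0.8 [309.6, 294.8] 1662 [[369.0, 276.9], [309.6, 294.8], [258.2, 325.7]]
side easel 0.62 [352.4, 224.1] 2771 [[394.2, 201.4], [352.4, 224.1], [408.0, 263.2]]
top blue_glass 0.68 [208.8, 242.8] 680 [[255.6, 270.8], [208.8, 242.8], [148.7, 236.5]]
top easel 0.83 [333.5, 207.3] 2759 [[321.1, 279.2], [409.1, 225.7], [333.5, 207.3]]
[484.32224511 278.48204209   0.67876562] 38.890405145084976 -1.8706131659103122
[484.44837081 278.48559648   0.6778932 ] 38.84041957147199 -0.9470710995970063
[484.05057962 278.42844179   0.67196118] 38.50053945109212 -0.9251300417839174Traceback (most recent call last):
  File "<stdin>", line 22, in <module>
AttributeError: 'int' object has no attribute 'shape'
```

```bash
cat > easel.py <<'E'
from fit import *
def bx(x0,x1,y0,y1,z0,z1): return np.array([[a,b,c] for a in(x0,x1) for b in(y0,y1) for c in(z0,z1)],float)
def parts(t):
    dx,dz=-np.cos(np.pi/6)*t,-np.sin(np.pi/6)*t
    bed=np.array([[a,b,c] for b in(-55,55) for a,c in((0,30),(-62.5,138.25),(dx,30+0),(-62.5+dx,138.25+dz))],float)
    return [bx(-95,52,-55,55,0,30),bx(46,52,-55,55,0,35),bed]
def emask(f,p,t,T=None):
    return np.any([hullmask(f,place(P,p),T) for P in parts(t)],axis=0)
E
python3 - <<'E'
from easel import *;import pickle
fs,ms=pickle.load(open('b.pkl','rb'))
def fit(ns,x0):
    U={n:up(ms[n,'easel']) for n in ns}
    if 'side' in U: 
        pass
    c=lambda p:-sum(iou(U[n],emask(fs[n],p,10)) for n in ns)
    x0=np.array(x0);S=np.array([x0]*4);S[1,0]+=8;S[2,1]+=8;S[3,2]+=.15
    return minimize(c,x0,method='Nelder-Mead',options=dict(initial_simplex=S,xatol=.05,fatol=1e-4,maxiter=150))
for ns in (['top'],['side'],['top','side']):
    q=fit(ns,[570,-20,-.26]);print(ns,q.x,np.degrees(q.x[2]),q.fun)
pe=q.x;pb=[484.3,278.5,.6785]
out=[]
for n,(x,y,w,h) in dict(side=(270,170,150,180),top=(180,160,200,110)).items():
    im=cv2.resize(fs[n]['color'][:,:,::-1],None,fx=4,fy=4,interpolation=0)
    for P,p in [(box,pb)]+[(k,pe) for k in parts(10)]:
        u=((proj(fs[n],place(P,p))+.5)*4).astype(int)
        for a in range(8):
          for b in range(a):
            if bin(a^b).count('1')==1: cv2.line(im,tuple(map(int,u[a])),tuple(map(int,u[b])),(0,255,0),1)
    cv2.imwrite(f'pics/c_{n}.png',im[y*4:(y+h)*4,x*4:(x+w)*4][:600,:800])
E
```

```text
['top'] [ 5.86580482e+02 -2.88712375e+01 -2.87415739e-01] -16.467708834417905 -0.9764078805325657
['side'] [ 5.84664432e+02 -3.02416466e+01 -3.10335527e-01] -17.780915915016326 -0.889169192936338
['top', 'side'] [ 5.85885104e+02 -2.89630904e+01 -2.90445776e-01] -16.641317159634482 -1.8597475697258297
```

View pics/c_side.png

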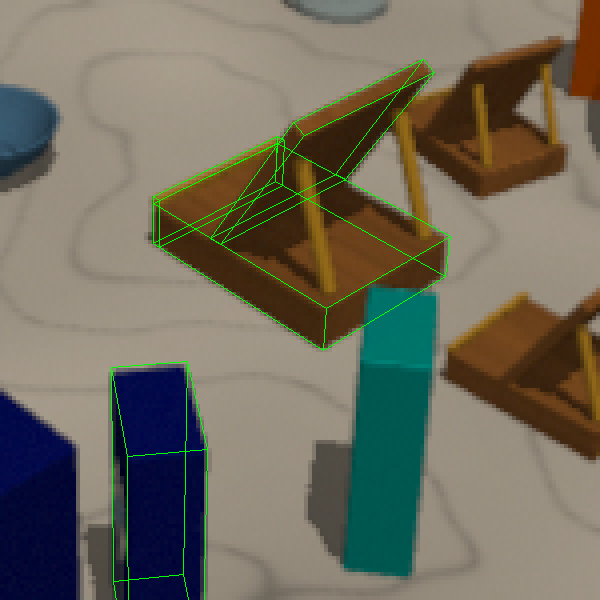

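View pics/c_top.png

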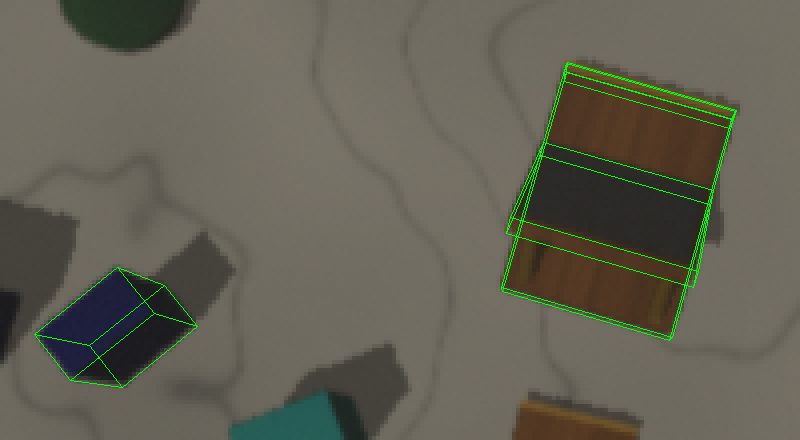

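```bash
cat >> h.py <<'E'
def delta(s,pos,psi,rot=None):
    R0=R.from_euler('xyz',s['tcp_rot']);Rt=R.from_euler('xyz',[np.pi,0,psi]) if rot is None else rot
    return np.degrees((R0.inv()*Rt).as_rotvec()),R0.inv().apply(np.array(pos)-s['eef_pos'])
E
python3 - <<'E'
from fit import *;import pickle,h
from rig import r
fs=pickle.load(open('a.pkl','rb'))
for uv,z in [((185,235),0),((182,250),0),((158,246),195),((120,238),195),((125,219),195),((160,229),195)]: print(uv,z,ray(fs['top'],uv,z).round())
s=r.sense();print(delta(s,[484.3,278.5,215],np.radians(38.9)))
E
```

```text
(185, 235) 0 [507. 357.   0.]
(182, 250) 0 [469. 363.   0.]
(158, 246) 195 [469. 359. 195.]
(120, 238) 195 [487. 441. 195.]
(125, 219) 195 [528. 432. 195.]
(160, 229) 195 [505. 356. 195.]
(array([ 3.50117386e-03, -8.79530138e-05, -2.17804014e+01]), array([ 544.8122432 , -748.60805132,   16.27432157]))
```

Emit:
play_rows:
  moves:
    - [[0,0,0],[54,-75,0],1]
    - [[0,0,-10],[270,-370,0],1]
    - [[0,0,-22],[545,-749,5],1]
    - [[0,0,-22],[545,-749,5],1]
    - [[0,0,-22],[545,-749,5],1]
    - [[0,0,-22],[545,-749,5],1]
    - [[0,0,-22],[545,-749,5],1]
    - [[0,0,-22],[545,-749,5],1]
    - [[0,0,-22],[545,-749,5],1]
    - [[0,0,-22],[545,-749,5],1]
    - [[0,0,-22],[545,-749,5],1]
    - [[0,0,-22],[545,-749,5],1]
    - [[0,0,-22],[545,-749,5],1]
    - [[0,0,-22],[545,-749,5],1]
    - [[0,0,-22],[545,-749,5],1]
    - [[0,0,-22],[545,-749,5],1]
    - [[0,0,-22],[545,-749,5],1]
    - [[0,0,-22],[545,-749,5],1]
    - [[0,0,-22],[545,-749,5],1]
    - [[0,0,-22],[545,-749,5],1]

```text
clock: 2.85
eef_pos: [485.3, 282.2, 226.1]
tcp_rot: [-3.141, -0.001, 0.686]
contact_force: [-0.6, -0.5, -0.2]
opening: 1.0
```

```bash
python3 - <<'E'
from fit import *
from rig import r
import pickle
s=r.sense();f=r.grab_frame('wrist');T=twc(s,f);print(s['eef_pos'],s['tcp_rot'])
pb=np.array([484.3,278.5,.6785])
L=r.silhouettes(f,'blue_glass');print([(d['conf'],d['location'],d['mask'].sum()) for d in L])
pickle.dump((s,f,T,L),open('w.pkl','wb'))
im=f['color'][:,:,::-1].copy()
u=proj(f,place(box,pb),T).astype(int)
for a in range(8):
  for b in range(a):
    if bin(a^b).count('1')==1: cv2.line(im,tuple(map(int,u[a])),tuple(map(int,u[b])),(0,255,0),1)
cv2.imwrite('pics/w1.png',im)
E
```

```text
[485.28017802 282.21610862 226.10767875] [-3.14130728e+00 -1.32187395e-03  6.85555454e-01]
[(0.9, [372.3, 316.1], np.int64(7114)), (0.56, [322.1, 194.5], np.int64(5435)), (0.55, [167.1, 69.1], np.int64(21407))]
```

View pics/w1.png

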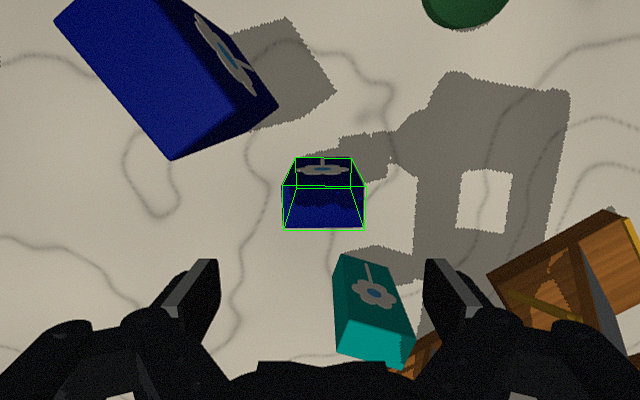

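```bash
python3 - <<'E'
from fit import *
import pickle
from rig import r
s,f,T,L=pickle.load(open('w.pkl','rb'))
fs,ms=pickle.load(open('b.pkl','rb'))
V=[(f,L[1]['mask'],T)]
q=fitblock(V,[484.3,278.5,.6785]);print(q.x,np.degrees(q.x[2]),q.fun)
q=fitblock(V+[(fs[n],ms[n,'blue_glass'],None) for n in fs],[484.3,278.5,.6785]);print(q.x,np.degrees(q.x[2]),q.fun)
s=r.sense();print(delta(s,[484.3,278.5,75],q.x[2]))
E
```

```text
[485.04242523 281.24706458   0.70209778] 40.22723948787119 -0.9673298615747541
[483.75869964 279.86034323   0.67893471] 38.90009324969755 -2.7976815802251114
(array([0.00533672, 0.05863929, 0.2911941 ]), array([1.01708417e-01, 5.92572188e-01, 1.50898615e+02]))
```

Emit:
play_rows:
  moves:
    - [[0,0,0],[-2,1,20],1]
    - [[0,0,0],[-2,1,60],1]
    - [[0,0,0],[-2,1,100],1]
    - [[0,0,0],[-2,1,130],1]
    - [[0,0,0],[-2,1,145],1]
    - [[0,0,0],[-2,1,151],1]
    - [[0,0,0],[-2,1,151],1]
    - [[0,0,0],[-2,1,151],1]
    - [[0,0,0],[-2,1,151],1]

```text
clock: 3.85
eef_pos: [483.7, 277.0, 76.2]
tcp_rot: [3.141, -0.001, 0.684]
contact_force: [-0.7, -0.2, 0.5]
opening: 1.002
```

Emit:
play_rows:
  moves:
    - [[0,0,0],[0,-1.5,0],1]
    - [[0,0,0],[0,-1.5,0],1]

```text
clock: 4.05
eef_pos: [483.1, 278.5, 77.0]
tcp_rot: [3.141, -0.002, 0.684]
contact_force: [0.1, 0.2, 0.5]
opening: 0.995
```

```bash
python3 - <<'E'
from fit import *
from rig import r
s=r.sense();f=r.grab_frame('wrist');T=twc(s,f);print(s['eef_pos'],s['tcp_rot'],r.sense()['eef_pos'])
im=f['color'][:,:,::-1].copy();cv2.imwrite('pics/w2.png',im)
E
```

```text
[483.11020123 278.5454512   76.99502933] [ 3.14092431e+00 -2.39559535e-03  6.83824170e-01] [482.94524393 278.45164743  76.7628781 ]
```

View pics/w2.png

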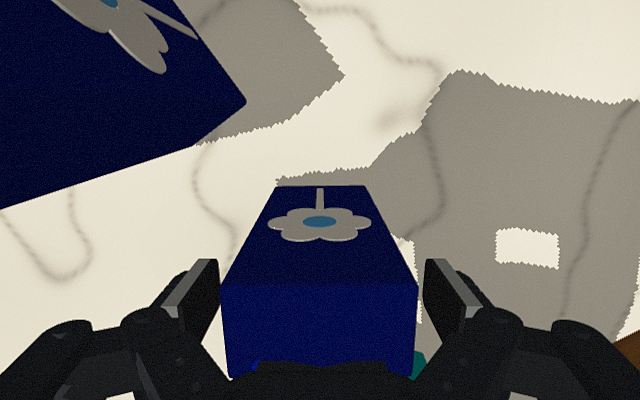

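Emit:
play_rows:
  moves:
    - [[0,0,0],[0,0,0],0.6]
    - [[0,0,0],[0,0,0],0.3]
    - [[0,0,0],[0,0,0],0]
    - [[0,0,0],[0,0,0],0]
    - [[0,0,0],[0,0,0],0]
    - [[0,0,0],[0,0,0],0]
    - [[0,0,0],[0,0,0],0]
    - [[0,0,0],[0,0,0],0]
  newtons: 60

```text
clock: 4.9
eef_pos: [483.0, 278.8, 77.2]
tcp_rot: [3.141, -0.002, 0.684]
contact_force: [-1.2, 0.4, 5.8]
opening: 0.696
```

```bash
python3 - <<'E'
from fit import *
from rig import r
s=r.sense();f=r.grab_frame('wrist');T=twc(s,f);print(s['eef_pos'],s['tcp_rot'],s['contact_force'],s['opening'])
im=f['color'][:,:,::-1].copy();cv2.imwrite('pics/w3.png',im)
E
```

```text
[482.99546316 278.77164572  77.18983439] [ 3.14120445e+00 -2.30573129e-03  6.83925362e-01] [-1.24233695  0.37583719  5.76969423] 0.6961885490477715
```

View pics/w3.png

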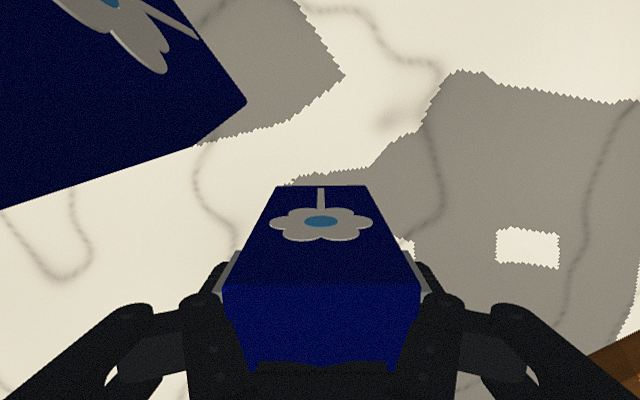

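Emit:
play_rows:
  moves:
    - [[0,0,0],[0,0,-5],0]
    - [[0,0,0],[0,0,-15],0]
    - [[0,0,0],[0,0,-40],0]
    - [[0,0,0],[0,0,-75],0]
    - [[0,0,0],[0,0,-110],0]
    - [[0,0,0],[0,0,-145],0]
    - [[0,0,0],[0,0,-170],0]
    - [[0,0,0],[0,0,-180],0]
    - [[0,0,0],[0,0,-180],0]

```text
clock: 5.85
eef_pos: [482.9, 278.7, 258.2]
tcp_rot: [3.141, -0.004, 0.684]
contact_force: [0.3, 0.7, -7.5]
opening: 0.692
```

```bash
python3 - <<'E'
from fit import *
from rig import r
s=r.sense();print(s['eef_pos'],s['tcp_rot'],s['contact_force'],s['opening'])
pe=np.array([585.9,-29,-.29]);c,sn=np.cos(pe[2]),np.sin(pe[2])
for xe in (20,60):
    p=pe[:2]+np.array([c,sn])*(xe-1.2)
    print(xe,p,delta(s,[*p,257],pe[2]))
E
```

```text
[482.91448305 278.66826202 258.24255158] [ 3.14088784 -0.00418567  0.68388239] [ 0.30004072  0.65860042 -7.46458603] 0.6920322368324225
20 [603.91498486 -34.37590183] (array([-0.07963934, -0.2402242 , 55.79917983]), array([-103.99722988,  319.09688921,    1.03216656]))
60 [642.24473988 -45.81399084] (array([-0.07963934, -0.2402242 , 55.79917983]), array([-81.51371691, 352.1797829 ,   1.1495932 ]))
```

Emit:
play_rows:
  moves:
    - [[0,-0.2,1],[-2,8,0],0]
    - [[0,-0.2,4],[-6,26,0],0]
    - [[0,-0.2,9],[-13,55,0],0]
    - [[0,-0.2,14],[-21,90,0],0]
    - [[0,-0.2,20],[-30,128,0],0]
    - [[0,-0.2,26],[-39,168,0],0]
    - [[0,-0.2,32],[-48,208,0],0]
    - [[0,-0.2,38],[-57,248,0],0]
    - [[0,-0.2,44],[-66,286,0],0]
    - [[0,-0.2,50],[-74,318,0],0]
    - [[0,-0.2,54],[-79,340,0],0]
    - [[0,-0.2,55.8],[-81.5,352,0],0]
    - [[0,-0.2,55.8],[-81.5,352,0],0]
    - [[0,-0.2,55.8],[-81.5,352,0],0]
    - [[0,-0.2,55.8],[-81.5,352,0],0]

```text
clock: 7.35
eef_pos: [641.4, -44.6, 257.6]
tcp_rot: [-3.14, 0.001, -0.288]
contact_force: [0.3, 0.5, -6.5]
opening: 0.693
```

```bash
python3 - <<'E'
from easel import *
from rig import r
import pickle
out={}
for n in('wrist','top','side'):
    s=r.sense();f=r.grab_frame(n);T=twc(s,f) if n=='wrist' else None
    out[n]=(s,f,T,r.silhouettes(f,'blue_glass'),r.silhouettes(f,'easel'))
    im=f['color'][:,:,::-1].copy();cv2.imwrite(f'pics/d_{n}.png',im)
    print(n,[(d['conf'],d['location'],d['mask'].sum()) for d in out[n][3]+out[n][4]])
print(s['eef_pos'],s['tcp_rot'],s['contact_force'],s['opening'])
pickle.dump(out,open('d.pkl','wb'))
E
```

```text
wrist [(0.69, [20.3, 360.3], np.int64(2333)), (0.57, [321.2, 284.6], np.int64(28416)), (0.57, [187.8, 396.0], np.int64(70)), (0.66, [485.5, 235.7], np.int64(7669)), (0.61, [319.9, 280.5], np.int64(28375)), (0.6, [321.8, 178.1], np.int64(1564)), (0.55, [598.0, 29.1], np.int64(5062))]
top [(0.83, [150.8, 235.5], np.int64(1341)), (0.75, [344.8, 166.6], np.int64(388)), (0.73, [251.9, 270.9], np.int64(566)), (0.72, [338.8, 183.9], np.int64(275)), (0.47, [421.5, 224.3], np.int64(192))]
side [(0.72, [326.3, 133.5], np.int64(1362)), (0.62, [368.5, 278.7], np.int64(1288)), (0.59, [258.2, 328.1], np.int64(6504)), (0.9, [347.6, 224.7], np.int64(2675)), (0.89, [414.5, 262.1], np.int64(1667)), (0.84, [393.7, 202.1], np.int64(986)), (0.35, [326.8, 134.2], np.int64(1330))]
[642.07444126 -45.16561588 258.37028772] [-3.14003288e+00 -2.26734422e-04 -2.89132978e-01] [-0.19305467  0.44325939 -7.66705053] 0.699150482750268
```

View pics/d_wrist.png

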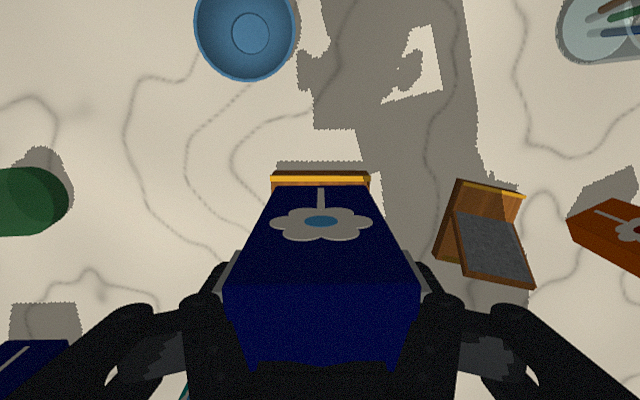

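View pics/d_side.png

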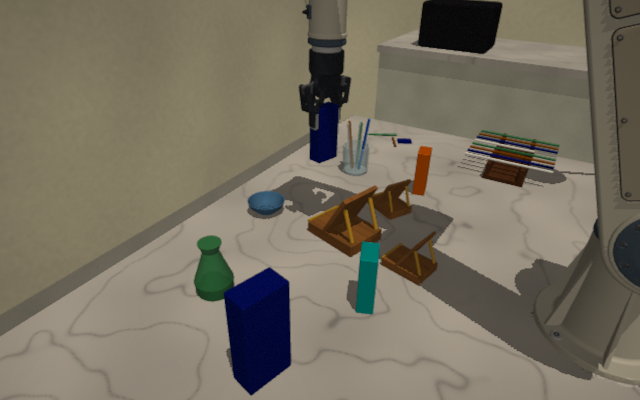

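View pics/d_top.png

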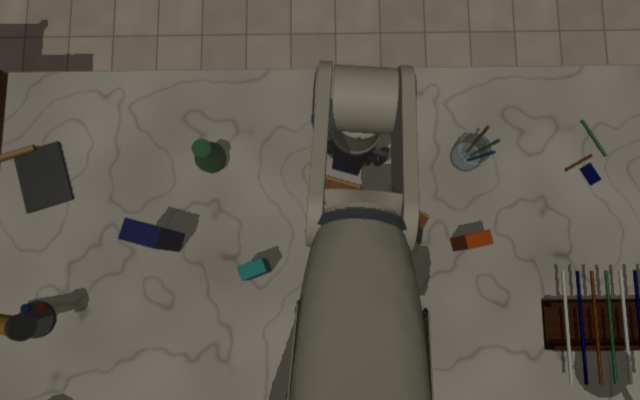

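```bash
python3 - <<'E'
from easel import *
import pickle
o=pickle.load(open('d.pkl','rb'));s,f,T,_,_=o['wrist']
pe=np.array([585.9,-29,-.29])
im=cv2.resize(f['color'][:,:,::-1],None,fx=5,fy=5,interpolation=0)
P=parts(10)[1];u=proj(f,place(P,pe),T);print(u.round(1))
zb=s['eef_pos'][2]-77.2
c,sn=np.cos(s['tcp_rot'][2]),np.sin(s['tcp_rot'][2])
for off in (0,1.2):
    B=place(box,[s['eef_pos'][0]+off*c,s['eef_pos'][1]+off*sn,s['tcp_rot'][2]],zb);ub=proj(f,B,T);print(off,ub[4:].round(1))
for a in range(8):
  for b in range(a):
    if bin(a^b).count('1')==1:
        for uu,col in((u,(0,255,0)),(ub,(0,255,255))): cv2.line(im,tuple(((uu[a]+.5)*5).astype(int).tolist()),tuple(((uu[b]+.5)*5).astype(int).tolist()),col,1)
cv2.imwrite('pics/e.png',im[155*5:275*5,255*5:415*5])
cv2.imwrite('pics/e2.png',im[255*5:375*5,205*5:365*5])
E
```

```text
[[369.1 174.7]
 [373.3 181.2]
 [276.4 174.5]
 [272.3 181. ]
 [369.3 169.7]
 [373.6 175.8]
 [276.2 169.5]
 [272.1 175.6]]
0 [[367.5 187.4]
 [423.5 292.7]
 [276.4 187.4]
 [220.2 292.6]]
1.2 [[367.6 185.7]
 [423.9 289.1]
 [276.3 185.6]
 [219.9 288.9]]
```

View pics/e.png

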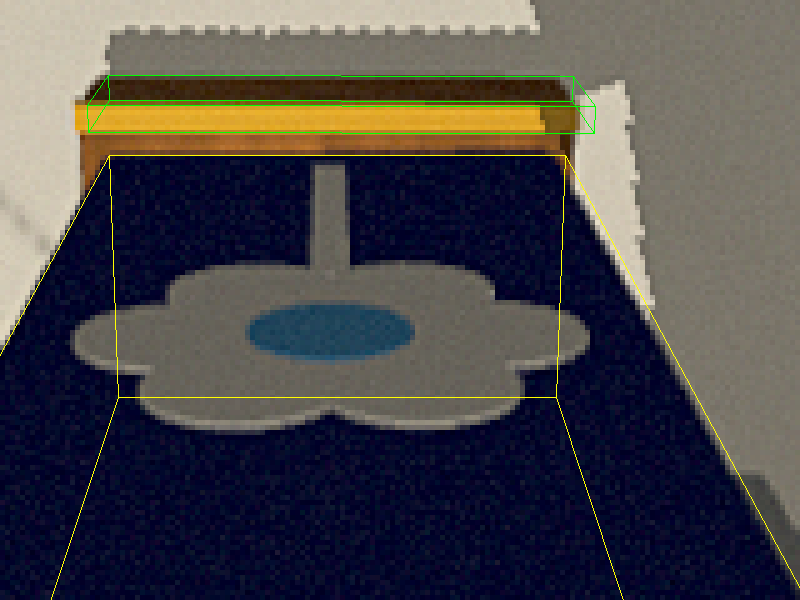

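View pics/e2.png

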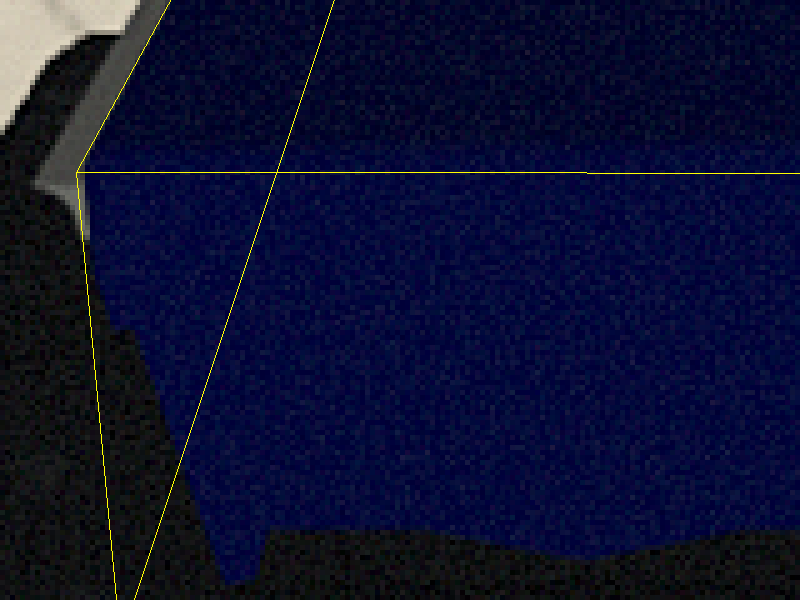

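Emit:
play_rows:
  moves:
    - [[0,0,0],[-6,-0.5,0],0]
    - [[0,0,0],[-20,-1,0],0]
    - [[0,0,0],[-33,-1.5,5],0]
    - [[0,0,0],[-39,-1.5,20],0]
    - [[0,0,0],[-39,-1.5,45],0]
    - [[0,0,0],[-39,-1.5,75],0]
    - [[0,0,0],[-39,-1.5,100],0]
    - [[0,0,0],[-39,-1.5,118],0]
    - [[0,0,0],[-39,-1.5,128],0]
    - [[0,0,0],[-39,-1.5,131],0]
    - [[0,0,0],[-39,-1.5,131],0]
    - [[0,0,0],[-39,-1.5,131],0]
    - [[0,0,0],[-39,-1.5,131],0]

```text
clock: 9.1
eef_pos: [606.0, -32.8, 128.4]
tcp_rot: [-3.14, -0.002, -0.29]
contact_force: [-1.1, -0.1, -7.1]
opening: 0.692
```

```bash
python3 - <<'E'
from easel import *
from rig import r
import pickle
S=[r.sense()];o={}
for n in('wrist','side'):
    f=r.grab_frame(n);S.append(r.sense());o[n]=f
    cv2.imwrite(f'pics/f_{n}.png',f['color'][:,:,::-1])
pickle.dump((S,o),open('f.pkl','wb'))
for s in S: print(s['clock'],s['eef_pos'],s['tcp_rot'],s['contact_force'])
f=o['wrist'];cv2.imwrite('pics/f_w.png',cv2.resize(f['color'][140:260,240:400,::-1],None,fx=5,fy=5,interpolation=0))
f=o['side'];cv2.imwrite('pics/f_s.png',cv2.resize(f['color'][110:260,290:440,::-1],None,fx=4,fy=4,interpolation=2))
E
```

```text
9.1 [605.99353535 -32.75561767 128.40759043] [-3.13963475e+00 -1.95649162e-03 -2.89640372e-01] [-1.07594385 -0.07439165 -7.09793162]
9.15 [605.87113633 -32.73670692 128.27690465] [-3.13967537e+00 -1.74115759e-03 -2.89662591e-01] [-0.187342   -0.72929622 -7.82122229]
9.2 [605.70971625 -32.71892839 128.09591531] [-3.13976241e+00 -1.40949040e-03 -2.89614973e-01] [ 0.18239683  0.19893728 -7.63325394]
```

View pics/f_w.png

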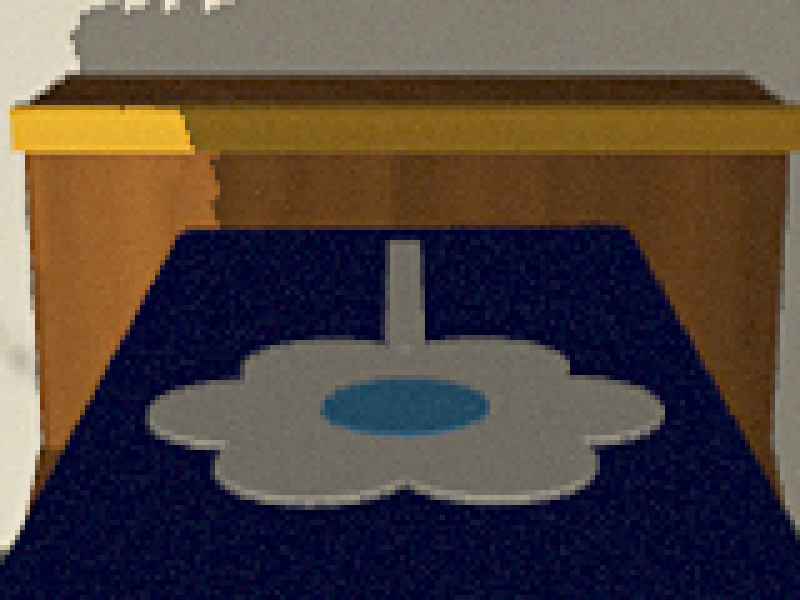

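View pics/f_s.png

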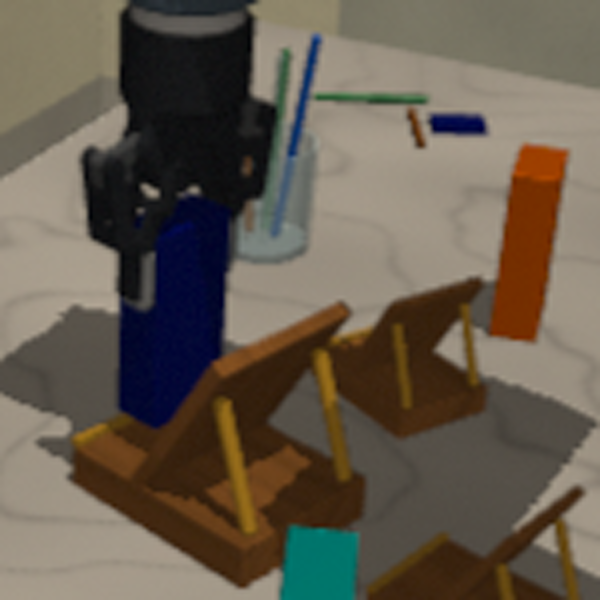

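```bash
python3 - <<'E'
from easel import *
import pickle
from scipy.optimize import least_squares
S,o=pickle.load(open('f.pkl','rb'));f=o['wrist'];s=S[1];T=twc(s,f)
im=f['color'].astype(int)
# lip row profile
for row in (163,166): print(row,[ (c,im[row,c].tolist()) for c in list(range(238,246))+list(range(396,406))])
for c in (260,320,380): print(c,[(rw,im[rw,c].tolist()) for rw in range(152,190)][::1] if c==320 else '')
g=cv2.cvtColor(f['color'],cv2.COLOR_RGB2GRAY)
pe=np.array([585.9,-29,-.29]);print(proj(f,place(parts(10)[1],pe),T).round(1))
p=s['eef_pos'];ps=s['tcp_rot'][2]
print(proj(f,place(box,[p[0],p[1],ps],p[2]-77.2),T)[4:].round(1))
E
```

```text
163 [(238, [221, 212, 191]), (239, [221, 215, 194]), (240, [220, 217, 203]), (241, [222, 214, 195]), (242, [234, 179, 55]), (243, [238, 181, 42]), (244, [237, 185, 50]), (245, [236, 183, 48]), (396, [133, 100, 26]), (397, [134, 101, 25]), (398, [136, 103, 27]), (399, [134, 99, 25]), (400, [132, 111, 70]), (401, [132, 129, 122]), (402, [134, 130, 118]), (403, [131, 127, 117]), (404, [133, 130, 118]), (405, [129, 122, 109])]
166 [(238, [223, 215, 194]), (239, [221, 212, 193]), (240, [217, 213, 196]), (241, [220, 209, 191]), (242, [230, 179, 73]), (243, [230, 174, 30]), (244, [233, 180, 49]), (245, [230, 174, 36]), (396, [134, 97, 36]), (397, [133, 97, 28]), (398, [133, 94, 19]), (399, [126, 91, 22]), (400, [132, 109, 80]), (401, [132, 132, 122]), (402, [133, 129, 115]), (403, [138, 132, 118]), (404, [134, 131, 118]), (405, [125, 120, 109])]
260 
320 [(152, [128, 124, 112]), (153, [139, 134, 124]), (154, [119, 109, 96]), (155, [82, 64, 49]), (156, [62, 36, 6]), (157, [67, 37, 10]), (158, [66, 44, 17]), (159, [59, 38, 22]), (160, [75, 51, 19]), (161, [100, 75, 21]), (162, [129, 95, 34]), (163, [137, 99, 31]), (164, [134, 98, 30]), (165, [132, 94, 26]), (166, [125, 93, 12]), (167, [127, 94, 28]), (168, [129, 94, 35]), (169, [136, 103, 40]), (170, [109, 76, 33]), (171, [85, 55, 29]), (172, [85, 49, 17]), (173, [86, 53, 23]), (174, [87, 52, 22]), (175, [88, 57, 22]), (176, [88, 56, 24]), (177, [90, 55, 27]), (178, [87, 52, 23]), (179, [90, 59, 34]), (180, [88, 55, 23]), (181, [84, 55, 17]), (182, [93, 63, 28]), (183, [88, 55, 28]), (184, [99, 64, 31]), (185, [64, 46, 42]), (186, [0, 0, 44]), (187, [16, 18, 50]), (188, [96, 92, 85]), (189, [114, 110, 101])]
380 
[[393.9 161.8]
 [404.  170.1]
 [255.6 161.8]
 [246.2 170. ]
 [394.4 154.3]
 [404.6 161.5]
 [255.2 154.2]
 [245.7 161.4]]
[[367.5 187.8]
 [423.5 292.2]
 [276.5 187.7]
 [220.2 291.9]]
```

Emit:
play_rows:
  moves:
    - [[0,0,0],[-0.5,0,2],0]
    - [[0,0,0],[-1,0,6],0]
    - [[0,0,0],[-1.5,0,10],0]
    - [[0,0,0],[-1.5,0,14],0]
    - [[0,0,0],[-1.5,0,16],0]
    - [[0,0,0],[-1.5,0,16.5],0]
    - [[0,0,0],[-1.5,0,16.5],0]
    - [[0,0,0],[-1.5,0,16.5],0]

```text
clock: 10.0
eef_pos: [604.4, -32.3, 111.7]
tcp_rot: [-3.14, -0.002, -0.29]
contact_force: [-0.6, -0.5, -7.8]
opening: 0.695
```

```bash
python3 - <<'E'
from easel import *
from rig import r
import pickle
s=r.sense();f=r.grab_frame('wrist');print(s['eef_pos'],s['tcp_rot'],s['contact_force'],r.sense()['eef_pos'],r.sense()['contact_force'])
cv2.imwrite('pics/g_w.png',cv2.resize(f['color'][130:280,220:420,::-1],None,fx=4,fy=4,interpolation=0))
f=r.grab_frame('side');cv2.imwrite('pics/g_s.png',cv2.resize(f['color'][110:260,290:440,::-1],None,fx=4,fy=4,interpolation=2))
E
```

```text
[604.44274193 -32.29342082 111.66518689] [-3.13971363e+00 -1.57924009e-03 -2.89657051e-01] [-0.55305662 -0.46915326 -7.82398332] [604.49039362 -32.30324389 111.74747992] [-0.19167946  0.31224191 -6.76845526]
```

View pics/g_w.png

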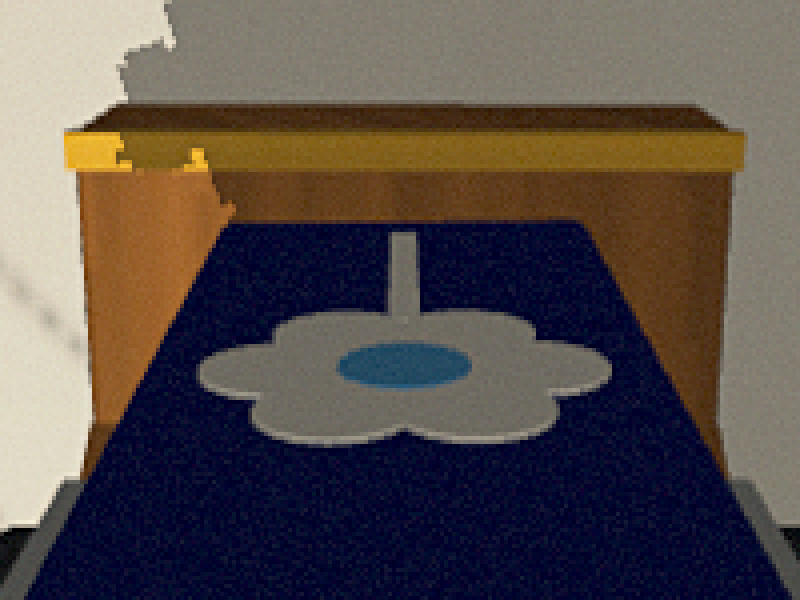

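View pics/g_s.png

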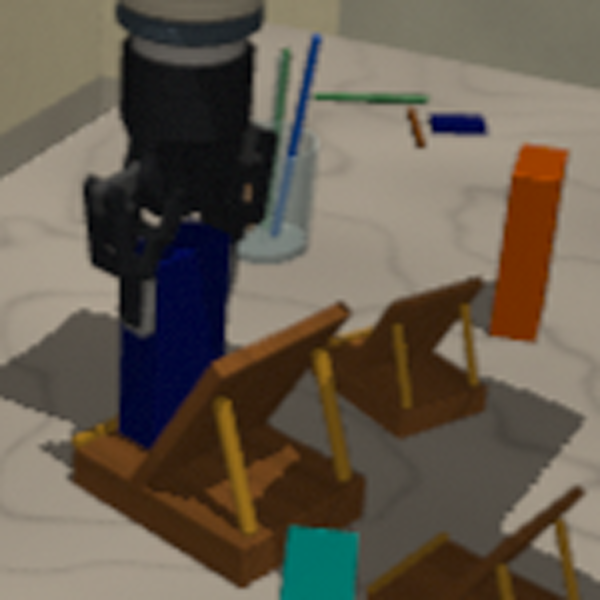

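Emit:
play_rows:
  moves:
    - [[0,0,0],[0,0,0.7],0]
    - [[0,0,0],[0,0,1.4],0]
    - [[0,0,0],[0,0,2.1],0]
    - [[0,0,0],[0,0,2.6],0]
    - [[0,0,0],[0,0,2.6],0]

```text
clock: 10.6
eef_pos: [604.4, -32.3, 109.1]
tcp_rot: [-3.14, -0.002, -0.29]
contact_force: [0.4, -1.0, -7.6]
opening: 0.692
```

Emit:
play_rows:
  moves:
    - [[0,0,0],[0,0,0.5],0]
    - [[0,0,0],[0,0,0.9],0]
    - [[0,0,0],[0,0,0.9],0]

```text
clock: 10.9
eef_pos: [604.4, -32.3, 108.1]
tcp_rot: [-3.14, -0.001, -0.29]
contact_force: [-0.5, 0.2, -8.0]
opening: 0.693
```

Emit:
play_rows:
  moves:
    - [[0,0,0],[0,0,0.4],0]
    - [[0,0,0],[0,0,0.8],0]
    - [[0,0,0],[0,0,0.8],0]

```text
clock: 11.2
eef_pos: [604.4, -32.3, 107.3]
tcp_rot: [-3.14, -0.002, -0.29]
contact_force: [-0.6, -0.1, -6.4]
opening: 0.694
```

Emit:
play_rows:
  moves:
    - [[0,0,0],[0,0,0.3],0]
    - [[0,0,0],[0,0,0.5],0]
    - [[0,0,0],[0,0,0.5],0]

```text
clock: 11.5
eef_pos: [604.5, -32.3, 107.3]
tcp_rot: [-3.14, -0.002, -0.29]
contact_force: [-1.0, 0.8, 0.7]
opening: 0.7
```

Emit:
play_rows:
  moves:
    - [[0,0,0],[0,0,0.3],0]
    - [[0,0,0],[0,0,0.5],0]
    - [[0,0,0],[0,0,0.5],0]

```text
clock: 11.8
eef_pos: [604.6, -32.3, 107.3]
tcp_rot: [-3.14, -0.002, -0.29]
contact_force: [-3.8, 1.4, 5.8]
opening: 0.699
```

Emit:
play_rows:
  moves:
    - [[0,0,0],[0,0,0],0]
    - [[0,0,0],[0,0,0],0.72]
    - [[0,0,0],[0,0,0],0.76]
    - [[0,0,0],[0,0,0],0.85]
    - [[0,0,0],[0,0,0],1]
    - [[0,0,0],[0,0,0],1]
    - [[0,0,0],[0,0,0],1]
    - [[0,0,0],[0,0,0],1]

```text
clock: 12.6
eef_pos: [604.6, -32.3, 107.3]
tcp_rot: [-3.14, -0.002, -0.29]
contact_force: [0.1, 0.0, 0.4]
opening: 1.002
```

```bash
python3 - <<'E'
from easel import *
from rig import r
s=r.sense();f=r.grab_frame('wrist');print(s['eef_pos'],s['tcp_rot'],s['contact_force'],s['opening'])
cv2.imwrite('pics/i_w.png',f['color'][:,:,::-1])
f=r.grab_frame('side');cv2.imwrite('pics/i_s.png',cv2.resize(f['color'][110:260,290:440,::-1],None,fx=4,fy=4,interpolation=2))
E
```

```text
[604.59281357 -32.27139815 107.26084036] [-3.13967749e+00 -2.03752955e-03 -2.89578697e-01] [0.05213616 0.01437377 0.41843342] 1.0021357859371958
```

View pics/i_w.png

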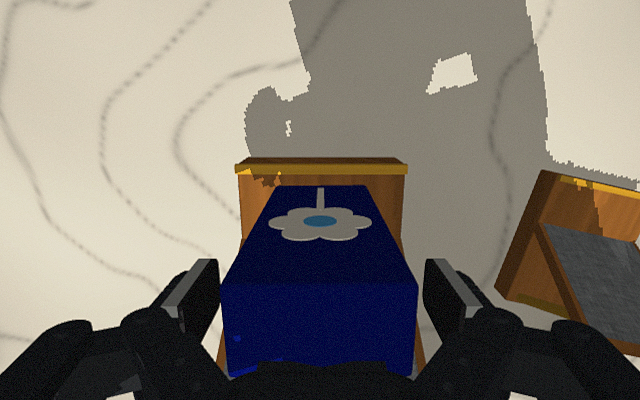

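View pics/i_s.png

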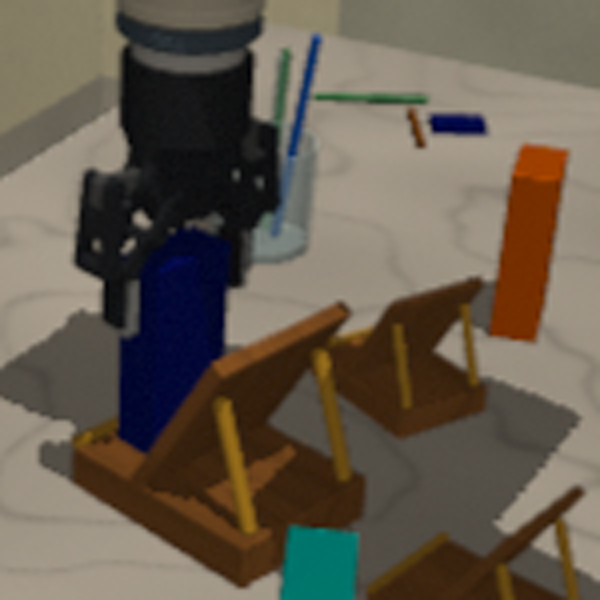

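Emit:
play_rows:
  moves:
    - [[0,0,0],[0,0,-5],1]
    - [[0,0,0],[0,0,-20],1]
    - [[0,0,0],[0,0,-45],1]
    - [[0,0,0],[0,0,-75],1]
    - [[0,0,0],[0,0,-95],1]
    - [[0,0,0],[0,0,-100],1]
    - [[0,0,0],[15,0,-100],0.7]
    - [[0,0,0],[45,0,-100],0.3]
    - [[0,0,0],[75,0,-100],0]
    - [[0,0,0],[85,0,-100],0]
    - [[0,0,0],[85,0,-100],0]
    - [[0,0,0],[85,0,-100],0]
    - [[0,0,0],[85,0,-100],0]
  newtons: 40

```text
clock: 14.0
eef_pos: [684.6, -56.3, 207.3]
tcp_rot: [-3.14, -0.001, -0.29]
contact_force: [-0.5, 0.1, 0.8]
opening: 0.004
```

```bash
python3 - <<'E'
from easel import *
from rig import r
s=r.sense();f=r.grab_frame('wrist');print(s['eef_pos'],s['tcp_rot'],s['contact_force'],s['opening'])
cv2.imwrite('pics/j_w.png',f['color'][:,:,::-1])
f=r.grab_frame('side')
L=r.silhouettes(f,'blue_glass');d=min(L,key=lambda d:np.hypot(*(np.array(d['location'])-(330,200))));print(d['location'],d['conf'],d['mask'].sum())
pe=np.array([585.9,-29,-.29])
im=cv2.resize(f['color'][:,:,::-1],None,fx=4,fy=4,interpolation=2)
for xe in(20,):
    P=place(place(box,[xe,0,0],30),pe);u=((proj(f,P)+.5)*4).astype(int)
    for a in range(8):
      for b in range(a):
        if bin(a^b).count('1')==1: cv2.line(im,tuple(u[a].tolist()),tuple(u[b].tolist()),(0,255,0),1)
cv2.imwrite('pics/j_s.png',im[110*4:260*4,290*4:440*4])
f=r.grab_frame('top');cv2.imwrite('pics/j_t.png',f['color'][:,:,::-1])
E
```

```text
[684.58700214 -56.34026864 207.2578179 ] [-3.13981510e+00 -8.81662191e-04 -2.89511884e-01] [-0.54131025  0.09875721  0.76754126] 0.0038558152468496565
[333.8, 190.1] 0.89 1187
```

View pics/j_w.png

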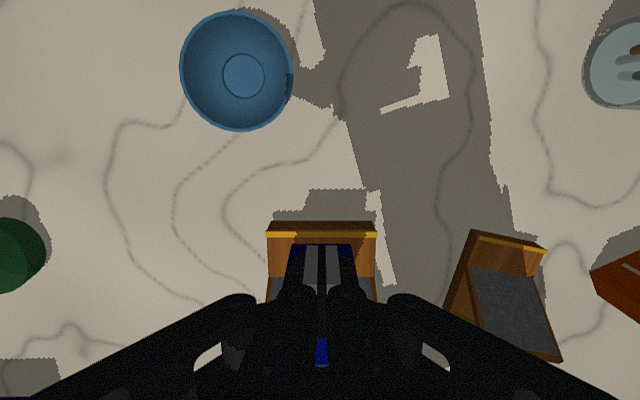

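View pics/j_s.png

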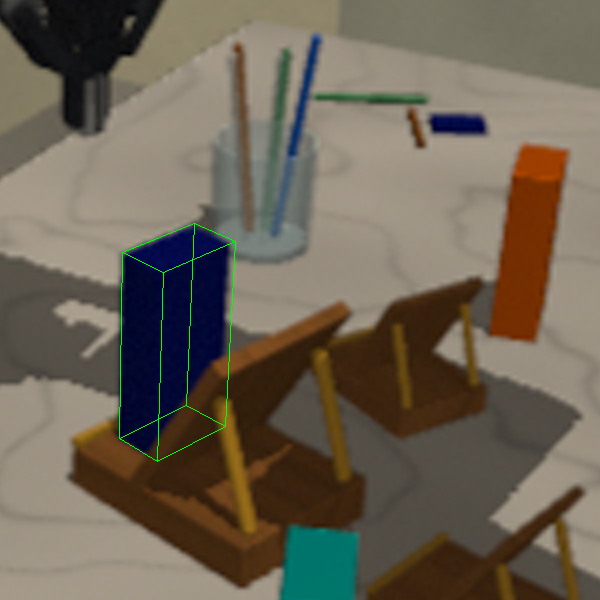

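Emit:
play_rows:
  moves:
    - [[0,0,0],[0,0,10],0]
    - [[0,0,0],[0,0,30],0]
    - [[0,0,0],[0,0,50],0]
    - [[0,0,0],[0,0,60],0]
    - [[0,0,0],[-10,0,60],0]
    - [[0,0,0],[-22,0,60],0]
    - [[0,0,0],[-34,0,60],0]
    - [[0,0,0],[-42,0,60],0]
    - [[0,0,0],[-46,0,60],0]
    - [[0,0,0],[-48,0,60],0]
    - [[0,0,0],[-48,0,60],0]

```text
clock: 15.3
eef_pos: [639.6, -42.6, 148.0]
tcp_rot: [-3.14, -0.003, -0.289]
contact_force: [-0.1, -0.1, -0.1]
opening: 0.002
```

```bash
python3 - <<'E'
from easel import *
from rig import r
s=r.sense();print(s['eef_pos'],s['contact_force'])
f=r.grab_frame('side');cv2.imwrite('pics/k_s.png',cv2.resize(f['color'][110:260,290:440,::-1],None,fx=4,fy=4,interpolation=2))
E
```

```text
[639.58217508 -42.6420755  147.96880763] [-0.09217745 -0.0793587  -0.11832983]
```

View pics/k_s.png

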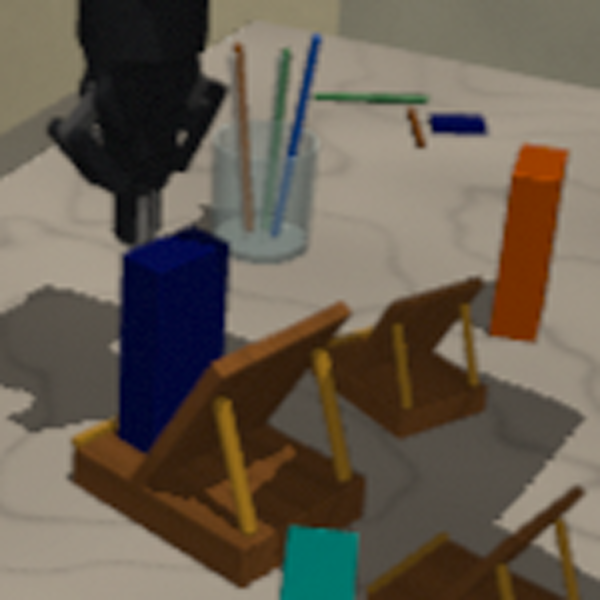

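Emit:
play_rows:
  moves:
    - [[0,0,0],[-2,0,0],0]
    - [[0,0,0],[-4,0,0],0]
    - [[0,0,0],[-6,0,0],0]
    - [[0,0,0],[-8,0,0],0]
    - [[0,0,0],[-10,0,0],0]
    - [[0,0,0],[-12,0,0],0]
    - [[0,0,0],[-14,0,0],0]
    - [[0,0,0],[-16,0,0],0]
    - [[0,0,0],[-18,0,0],0]
    - [[0,0,0],[-20,0,0],0]

```text
clock: 16.35
eef_pos: [620.4, -36.9, 147.8]
tcp_rot: [-3.14, -0.003, -0.289]
contact_force: [0.4, -0.8, 0.5]
opening: 0.002
```

```bash
python3 - <<'E'
from easel import *
from rig import r
s=r.sense();print(s['eef_pos'],s['contact_force'])
f=r.grab_frame('side');cv2.imwrite('pics/l_s.png',cv2.resize(f['color'][110:260,290:440,::-1],None,fx=4,fy=4,interpolation=2))
E
```

```text
[620.37765773 -36.92906888 147.80254546] [ 0.407773   -0.80119756  0.46829862]
```

View pics/l_s.png

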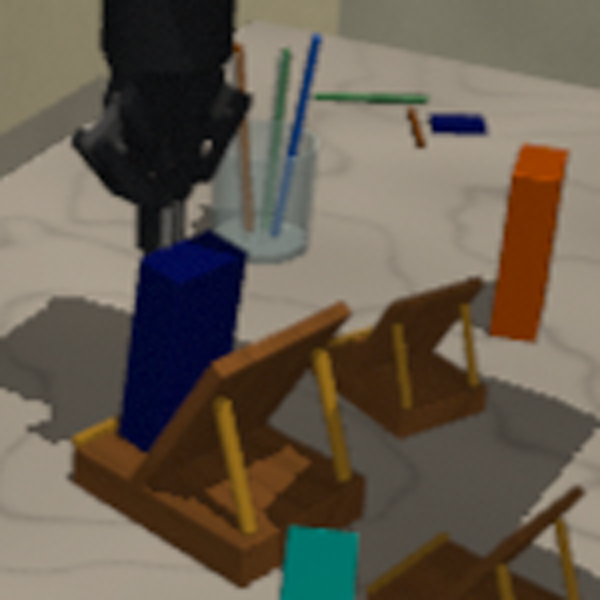

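Emit:
play_rows:
  moves:
    - [[0,0,0],[-2,0,0],0]
    - [[0,0,0],[-4,0,0],0]
    - [[0,0,0],[-6,0,0],0]
    - [[0,0,0],[-8,0,0],0]
    - [[0,0,0],[-10,0,0],0]
    - [[0,0,0],[-12,0,0],0]
    - [[0,0,0],[-14,0,0],0]
    - [[0,0,0],[-16,0,0],0]
    - [[0,0,0],[-18,0,0],0]
    - [[0,0,0],[-20,0,0],0]
    - [[0,0,0],[-22,0,0],0]
    - [[0,0,0],[-24,0,0],0]
    - [[0,0,0],[-24,0,0],0]

```text
clock: 17.7
eef_pos: [596.8, -30.0, 147.7]
tcp_rot: [-3.14, -0.002, -0.289]
contact_force: [1.0, 0.2, -0.0]
opening: -0.003
```

```bash
python3 - <<'E'
from easel import *
from rig import r
s=r.sense();print(s['eef_pos'],s['contact_force'])
f=r.grab_frame('side');cv2.imwrite('pics/m_s.png',cv2.resize(f['color'][110:260,290:440,::-1],None,fx=4,fy=4,interpolation=2))
E
```

```text
[596.76885694 -29.96292716 147.68301585] [ 0.9639174   0.1641453  -0.02187784]
```

View pics/m_s.png

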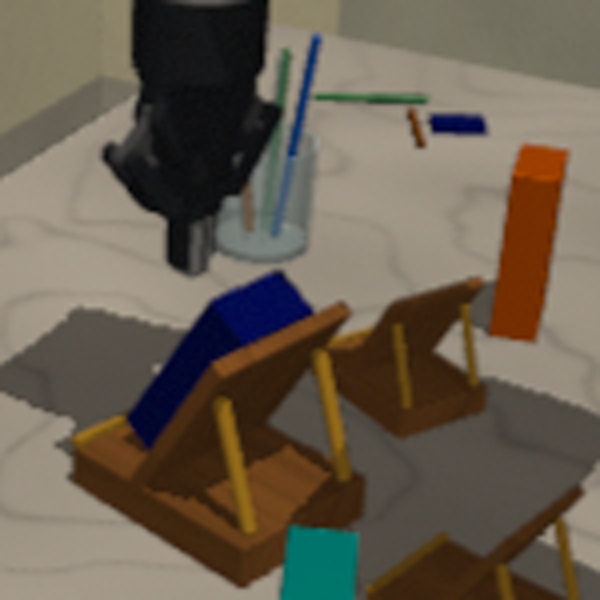

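Emit:
play_rows:
  moves:
    - [[0,0,0],[5,0,0],0]
    - [[0,0,0],[20,0,-5],0]
    - [[0,0,0],[40,0,-20],0]
    - [[0,0,0],[60,0,-50],0]
    - [[0,0,0],[70,0,-80],0]
    - [[0,0,0],[75,0,-100],0]
    - [[0,0,0],[75,0,-110],0]
    - [[0,0,0],[75,0,-110],0]
    - [[0,0,0],[75,0,-110],0]

```text
clock: 18.65
eef_pos: [667.8, -51.4, 256.8]
tcp_rot: [-3.14, -0.001, -0.289]
contact_force: [-0.2, 0.3, -0.3]
opening: 0.001
```

Emit:
play_rows:
  moves:
    - [[0,0,0],[0,10,-5],0]
    - [[0,0,0],[0,40,-10],0]
    - [[0,0,0],[0,80,-20],0]
    - [[0,0,0],[0,125,-20],0]
    - [[0,0,0],[0,165,-20],0]
    - [[0,0,0],[0,190,-20],0]
    - [[0,0,0],[0,200,-20],0]
    - [[0,0,0],[0,200,-20],0]
    - [[0,0,0],[0,200,-20],0]

```text
clock: 19.55
eef_pos: [610.7, -242.4, 276.0]
tcp_rot: [-3.139, 0.0, -0.289]
contact_force: [0.0, 0.0, 0.1]
opening: 0.0
```

```bash
python3 - <<'E'
from easel import *
from rig import r
s=r.sense();print(s['clock'],s['eef_pos'],s['contact_force'])
pe=np.array([585.9+.6,-29+2.2,-.29])
th=np.radians(30);Rb=np.array([[np.cos(th),0,-np.sin(th)],[0,1,0],[np.sin(th),0,np.cos(th)]])
B=place((box+[17,0,0])@Rb.T+[0,0,30],pe)
for n in('side','top','wrist'):
    s=r.sense();f=r.grab_frame(n);T=twc(s,f) if n=='wrist' else None
    cv2.imwrite(f'pics/n_{n}.png',f['color'][:,:,::-1])
    im=cv2.resize(f['color'][:,:,::-1],None,fx=4,fy=4,interpolation=2)
    for P,col in((B,(0,255,0)),(parts(10)[0],0)):
        if col==0: P=place(P,pe);col=(0,255,255)
        u=((proj(f,P,T)+.5)*4).astype(int)
        for a in range(8):
          for b in range(a):
            if bin(a^b).count('1')==1: cv2.line(im,tuple(u[a].tolist()),tuple(u[b].tolist()),col,1)
    if n!='wrist':
        c=u.mean(0).astype(int);im=im[max(0,c[1]-300):c[1]+300,max(0,c[0]-300):c[0]+300]
        cv2.imwrite(f'pics/o_{n}.png',im)
E
```

```text
19.55 [ 610.66987842 -242.38082182  276.02498619] [0.01993303 0.00553563 0.14462248]
```

View pics/o_side.png

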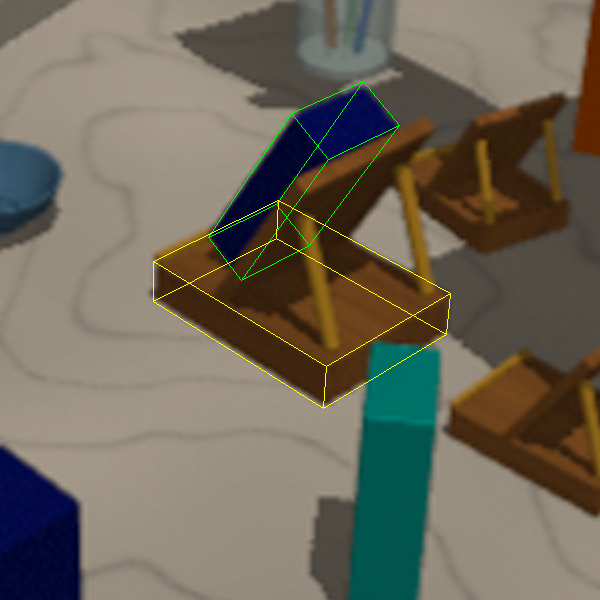

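View pics/n_top.png

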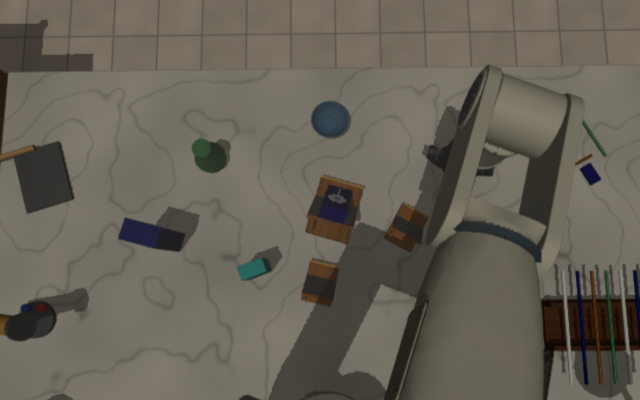

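View pics/n_wrist.png

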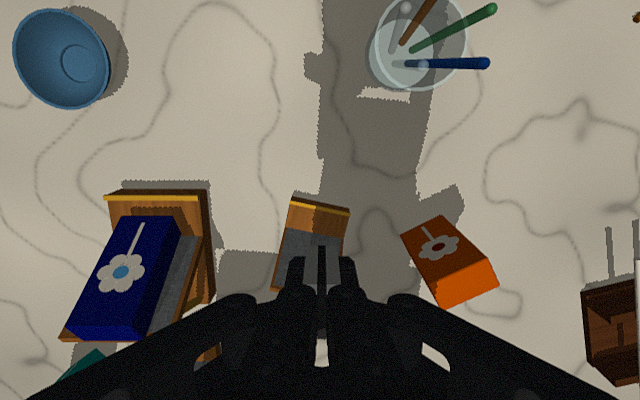

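View pics/o_top.png

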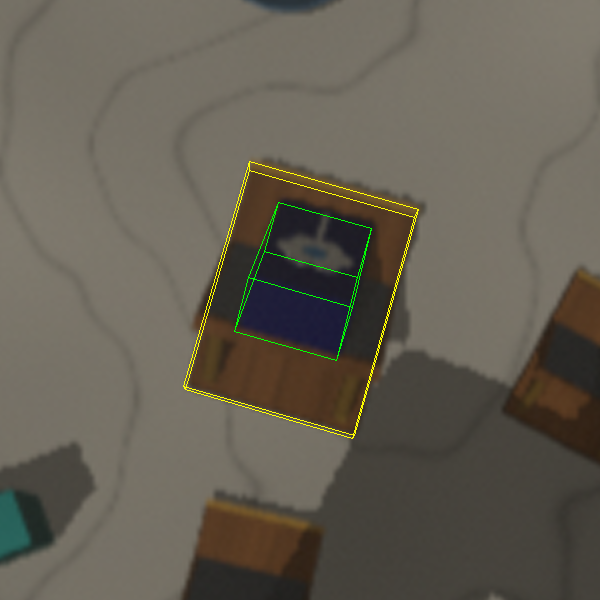

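```bash
python3 - <<'E'
from rig import r
s=r.sense();print(s['clock'],s['contact_force']);print(r.sign_off())
E
```

```text
19.7 [-0.41739882  0.8231247   0.41474266]
the job is handed in; nothing more can be done
None
```

I stood the smaller dark-blue block on the ledge of the largest easel, released it, and then tipped it back. It now rests against the bed with its foot on the ledge and the flower facing out. The job was handed in at about 19.7 s of the 58 s allowed.

- **Placing:** I gripped the block across its width and lowered it in small steps until the wrist force showed contact. I pressed about 0.5 mm further, to roughly 13 N. After I let go, it stood upright by itself. The wrist pictures put it within about 0.3 mm of mid-width and square to the lip.
- **Tipping:** I pushed with closed fingers at about 117 mm above the ledge, in slow 2 mm steps. The block went over and settled on the bed, and I then moved the arm clear.
- **Last checks:** In the final side and top pictures the block matches the outline of a block lying flush at 30 degrees to within a few millimetres. The flower shows. The amber block, jar, dish and vase look unmoved in the pictures, and the force on the tool reads about zero.
- **Disagreement:** The wrist camera and the fixed cameras differed by 2 to 3 mm on the easel's sideways position. I used the wrist camera, since it saw block and ledge in the same picture. The final top picture also shows the block close to centred.

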